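Lock the stall's cash box

ROBOT

A 6-joint arm with a two-finger parallel gripper is mounted at the origin on a cart in front of the work surface, level with it; the furniture and walls round the work are solid. World frame = base frame: x ahead of the robot, y to its left, z up, the work surface at z = 0. Lengths are in m, angles in rad, forces in N, time in s.
With the tool pointing down it reaches from about 0.35 to 0.875 m from the base axis. Payload 4.2 kg.
Tool frame: the origin (TCP) lies at the very end of the fingers, on their centre line; the grasp point (between the pads) lies 19 mm behind it; z points along the fingers, y is the direction in which the jaws open and shut (so a half turn about z gives the same grasp; the last joint's range is limited). The gripper opens to 85 mm and grips with 20 to 120 N. Pads are 22 mm wide; open, the fingers measure 114 mm over their backs; the gripper's body (76 mm by 85 mm) begins 54 mm behind the grasp point. The pads swing forward as they close: fully open they stand 13 mm farther back than shut.
Start: joints at [1.552, 0.385, 0.008, 0, -1.194, -0.259], TCP at [0.171, 0.601, 0.231] pointing down, gripper open.
Joint ranges: [-3.14, 3.14], [-1.21, 2.06], [-1.07, 1.41], [-3.16, 2.05], [-2.99, -0.16], [-3.1, 3.1]. Speed limits (rad/s): [2.79, 2.79, 3.14, 3.14, 3.14, 3.14].

INTERFACE

Orientations are given as a 3x3 rotation matrix whose columns are the frame's x, y, z axes.
In Python, from workcell import bot gives the robot as it stands. The module is installed in compiled form; this text tells all that it offers.
- The arm moves only by the tool play_rows, never from a script. Its argument "motion" is a list of rows, each an object of numbers: "x", "y", "z": the shift along the tool's x, y, z in cm; "rx", "ry", "rz": the turn, a rotation vector about the tool's x, y, z in rad; "jaw": the finger opening in cm, from 0 to 8.54. A call has 1 to 5 rows; each row is the pose to reach, as a shift and turn from the pose measured when the call began, along the tool's axes at that moment; what a row does not reach only later rows make up. A row lasts 1/12 s, in which the tool goes at most 41.7 mm and 7.16 degrees, less where a joint would pass 70% of its speed; a pose out of reach is approached as far as the arm can. A call with a gripper value outside its range is refused whole. The fingers move at their own pace and stop on an object; "newtons" is the grip in N (left out, the last holds). Time passes only in rows, so rows that repeat a pose let the fingers close. It gives the time, the measured TCP pose, the force and the opening at its end, in the units of the state.
- bot.sense(): the state, without advancing time (a new reading comes with each control period).
- bot.capture(name): name is "scene" or "top" or "wrist"; returns (picture, depth): 480x640x3 uint8, red, green, blue; 480x640 float32, m along the optical axis (not along the pixel's ray), 0 where there is no reading.
- bot.get_calibration(name): a dict with "K" (3x3 intrinsics, pixels), "distortion" ([k1, k2, p1, p2, k3] as OpenCV has them; the pictures are not rectified), "rvec" (rotation vector, rad) and "tvec" (3), from world to camera coordinates, as OpenCV has them. Camera axes: x right, y down, z forward; pixel columns grow to the right and rows downward; lengths in m; the calibration is good to about 2 mm. A picture is of the moment at which its call begins: read the wrist's pose just before it. get_calibration takes no time and is no camera call; for the wrist camera it gives the pose at the moment of the call.
- bot.close_job(): hands the job in, once; it reports no verdict.
Trained networks look in the newest picture that a camera, given by its name, has taken for a name from the list of things; names that differ only in an ending like _2 or _b are one class to them, and where a whole thing is asked for, a point or a joint stands for the part that bears it (a point fixed in the world has none). Each returns a list of dicts, best first, with "p" (0 to 1); they miss things now and then, are a little off and sometimes report something else, mostly with a low value. They report only what shows in the picture. A call takes as long as a camera call.
- bot.cut_out(camera, name): "pixels" (480x640 bool, what is visible of it) and "bbox" ([left, top, right, bottom] in pixels, round what is visible of it).
The state is a dict: "t": time; "joint_pos": joint angles; "dq": joint speeds; "effort": joint torques, N m; "tcp_pos": TCP position; "ee_rot": TCP orientation; "contact_force": force on the tool from outside, world axes, zero at the start; "torque": the same for the moment, N m; "finger_gap": finger opening in m.
Only numpy, scipy, OpenCV 4.12 (cv2) and the standard library are available. Lean on these libraries where they do the work, as an engineer would, in place of code of your own. Each camera call takes 0.05 s, during which the arm holds its last target. There are 200 camera calls.

TASK

Lock up the stall's cash box: shut its lid so that the steel eye at the lid's front comes down over the padlock on the box, swing the padlock's open shackle round until its short leg stands over the eye, and press the shackle down through the eye into the padlock until the pawl inside clicks and holds it down when you let go. Press by feel and gently: never with more than about 2 kg (20 N), neither against the lid's eye nor against the stop inside the lock. Leave the other things on the table where they are.

Things in the scene. Friction and masses are not known exactly. Their poses are not given: they have to be found in the camera images.
- cash_box: grey steel cash box fixed on the table, 150 mm deep (x) by 200 mm wide (y); origin under its centre at table height; +x to the hinged back, -x to the front, y to its left. Base 54 mm high, lid shut 84 mm, plus a flat wire handle 7 mm high amid the lid. A padlock body (26 mm in x, 69 in y, top face 50 mm above the table) is clamped in a pocket before the front, its middle at x = -113 mm, y = 0.
- lid (a joint): opening angle of the lid about the horizontal hinge along the box's rear top edge (rad): 0 shut, growing as the front edge rises; it stays where it is left (1 to 4 N at the front edge moves it).
- lid_hinge (a point): point on the lid's hinge axis, middle of the rear edge, 54 mm above the table; the axis runs along the box's y.
- lid_front (a point): middle of the lid's upper front edge (150 mm before the hinge axis, 30 mm above it when shut), the place to push the lid shut; moves with the lid.
- lid_eye (a point): centre of the eye, on its upper face: a round hole of 15 mm in a flat steel lug, 4 mm thick and 30 mm wide, that sticks out from the lid's lower front edge; moves with the lid. Lid shut, it lies 6.5 mm above the padlock body, straight over lock_hole.
- lock_hole (a point): centre of the mouth of the hole in the padlock body's top for the shackle's short leg; 13 mm across, vertical. It lies 22 mm from the padlock's middle towards the box's -y.
- shackle_pivot (a point): point on the vertical axis of the shackle's long leg, at the padlock body's top face; 22 mm from the padlock's middle towards the box's +y. The shackle turns and slides on this axis and cannot be drawn out.
- shackle_crown (a point): middle of the shackle's level top bar, on its centre line: round 10 mm steel bar, 24 mm of it straight, joining the two legs 44 mm apart; 72 mm above the padlock body's top when up. Its axes turn with the shackle: -y points along the bar from the long leg to the short one.
- shackle_toe (a point): centre of the lower end of the shackle's short leg (10 mm thick, end bevelled 1.5 mm, notch above it for the pawl), 62 mm below the bar's centre line. Shackle up, it stands 10 mm above the padlock body's top, 3.5 mm above the shut lid's eye. The hidden pawl is the only thing that holds it down.
- shackle_turn (a joint): angle of the shackle about its long leg (rad): 0 with the short leg exactly over lock_hole, growing as the short leg swings out to the front (clockwise from above); it turns easily both ways past 0 and stays where it is left.
- shackle (a joint): how far the shackle is pressed down (m), 0 up. A 2 to 6 N spring pushes it back up until the pawl has caught. The pawl resists from some 8 mm before the click (8 to 13 N in all), eases for the last 2 mm, then drops in, anywhere from 20 to 34 mm down: the depth differs from start to start and cannot be seen. A firm stop follows 1.5 mm deeper. Caught, it stays at the depth of the click.
- tape_roll: roll of brown tape beside the box, 96 mm across, 48 mm high; a bystander, origin under its centre.
- order_pad: order pad, 210x152x13 mm, left of the box; a bystander, origin under its centre.
- pen: pen lying on the order pad, 145 mm long; a bystander, origin under its centre.
- curd_a: fluted curd disc, 115 mm across, 35 mm high, front right; a bystander, origin under its centre.
- curd_b: fluted curd disc, 112 mm across, 35 mm high, left rear; a bystander, origin under its centre.
- cup_a: filled cup with lid, 88 mm high, right rear; a bystander, origin under its centre.
- cup_b: filled cup, 80 mm high, left rear; a bystander, origin under its centre.
- tub_b: upper one of two stacked tubs, 118 mm across, together 91 mm high, right rear; a bystander, origin under its centre.
- marker: marker pen lying at the right front, 135 mm long; a bystander, origin under its centre.

How it is judged:
On the way, in this order (a step that is already met when the one before it is completed fails the run):
1. the lid is shut while the shackle is still up (value of joint lid below 0.03 rad and value of joint shackle below 0.003 m), for 0.2 s.
2. the shackle's short leg has gone through the eye into the padlock's hole (value of joint lid below 0.03 rad and horizontal distance between shackle_toe and lock_hole below 0.003 m and value of joint shackle above 0.012 m), for 0.1 s.
At the end, for the whole second after the job is handed in: the lid is shut (within 0.03 rad); the shackle's short leg is in the padlock's hole (within 3 mm of its centre) through the lid's eye, and, let go, the shackle stays down by itself, at least 18.5 mm, held by the pawl (value of joint lid below 0.03 rad and value of joint shackle above 0.0185 m and velocity of joint shackle below 0.01 m/s and horizontal distance between shackle_toe and lock_hole below 0.003 m); the robot touches nothing.
It fails at once if the shackle is forced with more than 20 N against the lid's eye, the padlock or its inner stop (contact force between shackle and cash_box above 20 N).
It fails at once if one of the other things on the table is moved by more than 3 cm (distance of any of tape_roll, order_pad, marker, pen, curd_a, curd_b, cup_a, cup_b, tub_b from where it was at the start of the episode above 0.03 m).
It also fails if it takes over 59 s, if anything falls off the work surface, if the arm or the gripper's body presses on something with over 40 N, if the wrist force passes 120 N, or if a joint passes its speed limit or range.

## Working session

There is one attempt and no reset: what is moved stays moved. The work goes in short steps, Python scripts to look and compute and a tool call to move; the robot and the scene stay as the last step left them, time stands still between calls to the robot, and variables do not carry over. Pictures are saved under pics/ and viewed, about 8 in all and at most 12, crops included, and the job is handed in when it is done.

Besides the shell and the picture viewer there is one more tool, called after "Request:" by a JSON object that holds its "api" and its "payload". play_rows: Moves the arm, as the interface text tells. Its arguments: {"type":"object","properties":{"motion":{"type":"array"},"newtons":{"type":"number"}},"required":["motion"]}

```bash
mkdir -p pics
cat > h.py <<'E'
import numpy as np, cv2
from workcell import bot
np.set_printoptions(precision=4,suppress=True)
def cloud(cam):
    c=bot.get_calibration(cam); im,d=bot.capture(cam)
    K=np.array(c["K"]);R=cv2.Rodrigues(np.array(c["rvec"],float))[0];t=np.array(c["tvec"],float).ravel()
    v,u=np.mgrid[0:480,0:640]
    n=cv2.undistortPoints(np.stack([u,v],-1).reshape(-1,1,2).astype(np.float64),K,np.array(c["distortion"],float)).reshape(480,640,2)
    P=np.dstack([n[...,0]*d,n[...,1]*d,d])
    W=(P-t)@R
    W[d==0]=np.nan
    return im,W,c
def save(im,n,box=None,s=1):
    if box: im=im[box[1]:box[3],box[0]:box[2]]
    im=cv2.resize(im,None,fx=s,fy=s,interpolation=cv2.INTER_CUBIC)
    cv2.imwrite("pics/"+n+".png",im[...,::-1])
E
python3 - <<'E'
from h import *
s=bot.sense(); print({k:np.array(v) for k,v in s.items()})
ims=[]
for c in ["scene","top"]:
    im,W,_=cloud(c); ims.append(im); np.save(c+"W.npy",W)
    for n in ["cash_box","lid","shackle","tape_roll","curd_a","order_pad","marker","cup_a","tub_b"]:
        r=bot.cut_out(c,n)
        for q in r[:2]:
            P=W[np.array(q["pixels"])]; 
            print(c,n,round(q["p"],2),np.array(q["bbox"]),np.nanmedian(P,0),np.nanpercentile(P,3,axis=0),np.nanpercentile(P,97,axis=0))
        if r: np.save(f"{c}_{n}.npy",r[0]["pixels"])
save(ims[0],"scene1"); save(ims[1],"top1")
E
```

```text
{'t': array(0.), 'joint_pos': array([ 1.5516,  0.3856,  0.0066, -0.0005, -1.194 , -0.2586]), 'dq': array([-0.0016,  0.0003, -0.0014, -0.0002, -0.    ,  0.001 ]), 'effort': array([  0.0002, -39.229 ,  18.8393,   4.1863,  -0.0046,   0.    ]), 'tcp_pos': array([0.1712, 0.6005, 0.2302]), 'ee_rot': array([[ 0.9616, -0.2744, -0.0005],
       [-0.2744, -0.9616, -0.0021],
       [ 0.0001,  0.0022, -1.    ]]), 'contact_force': array([-0.15  , -0.0762,  0.3875]), 'torque': array([ 0.0623, -0.0419,  0.0021]), 'finger_gap': array(0.0855)}
scene cash_box 0.68 [234.1 211.7 338.4 311.7] [0.5422 0.2719 0.0415] [0.4354 0.1442 0.0095] [0.646  0.341  0.1622]
scene lid 0.76 [233.2 212.5 331.4 267.2] [0.5483 0.268  0.1469] [0.5023 0.1506 0.08  ] [0.6542 0.3389 0.1651]
scene lid 0.6 [315.9 265.5 335.3 293.8] [0.4421 0.2816 0.1025] [0.4099 0.2756 0.0566] [0.4618 0.2853 0.127 ]
scene shackle 0.67 [317.2 264.2 338.  295.9] [0.44   0.2811 0.0985] [0.4103 0.2217 0.0245] [0.4772 0.2851 0.1268]
scene tape_roll 0.62 [334.4 236.4 345.3 256.8] [0.5167 0.1029 0.0453] [0.4919 0.0753 0.0165] [0.525  0.1301 0.0496]
sce
[... 1570 characters left out ...]
0.0389]
top order_pad 0.92 [129.3 239.4 201.6 331.1] [0.4463 0.4937 0.0104] [0.3478 0.4206 0.0054] [0.5435 0.5682 0.0152]
top marker 0.73 [171.2 197.5 221.4 245.5] [0.6003 0.4175 0.0343] [0.5531 0.3708 0.0117] [0.6507 0.4657 0.0389]
top marker 0.57 [376.1 284.6 426.9 311.2] [ 0.4134 -0.094   0.0139] [ 0.3907 -0.1512  0.0013] [ 0.4375 -0.0329  0.0194]
top cup_a 0.97 [454.5 204.8 492.2 231.5] [ 0.5903 -0.2651  0.0827] [ 0.5662 -0.2984  0.0224] [ 0.6204 -0.2438  0.0877]
top cup_a 0.91 [116.8 221.7 144.  247.7] [0.5649 0.5769 0.0482] [0.5396 0.5506 0.0031] [0.5948 0.609  0.0546]
top tub_b 0.63 [413.2 203.7 458.  247.3] [ 0.5729 -0.1671  0.0823] [ 0.5278 -0.215   0.0764] [ 0.6198 -0.1215  0.0865]
```

Run:
```python
from h import *
a=cv2.imread("pics/top1.png")[170:340,110:370]; b=cv2.imread("pics/scene1.png")[190:390,190:390]
a=cv2.resize(a,None,fx=2.3,fy=2.3,interpolation=2); b=cv2.resize(b,None,fx=1,fy=1)
cv2.imwrite("pics/a.png",np.vstack([cv2.copyMakeBorder(a,0,0,0,0,0)]))
b=cv2.imread("pics/scene1.png")[190:340,200:380]; cv2.imwrite("pics/b.png",cv2.resize(b,None,fx=3.5,fy=3.5,interpolation=2))
# box fit: lid top points
W=np.load("topW.npy"); m=np.load("top_lid.npy"); P=W[m]; P=P[~np.isnan(P).any(1)]
c=np.median(P,0)
# plane
best=None;rng=np.random.default_rng(0)
for _ in range(500):
    q=P[rng.choice(len(P),3,False)]; n=np.cross(q[1]-q[0],q[2]-q[0]); n/=np.linalg.norm(n)+1e-12
    k=abs((P-q[0])@n)<.003
    if best is None or k.sum()>best.sum(): best=k
Q=P[best]; cc=Q.mean(0); n=np.linalg.svd(Q-cc)[2][2]; n*=np.sign(n[2]); print("lid plane",len(P),len(Q),cc,n,"tilt",np.arccos(n[2]),"yaw",np.arctan2(n[1],n[0]))
# min rect in-plane
h=np.array([n[0],n[1],0]);h/=np.linalg.norm(h); yv=np.cross([0,0,1],h); xv=np.cross(yv,n)
uv=np.stack([(Q-cc)@xv,(Q-cc)@yv],1).astype(np.float32)
r=cv2.minAreaRect(uv); print(r); 
for p in cv2.boxPoints(r): print(cc+p[0]*xv+p[1]*yv)
# points in shackle region
M=(W[...,0]>.35)&(W[...,0]<.5)&(W[...,1]>.18)&(W[...,1]<.34)&(W[...,2]>.03)
v,u=np.where(M)
for i,j in zip(v,u): print(j,i,W[i,j].round(3),end=";")
```

```text
lid plane 4605 3339 [0.5909 0.2329 0.1258] [ 0.5715 -0.1031  0.8141] tilt 0.6196251320703139 yaw -0.17850703280304397
((0.00562402606010437, 0.000529170036315918), (0.15534496307373047, 0.19809268414974213), 0.201636403799057)
[0.5505 0.3411 0.1678]
[0.5159 0.146  0.1674]
[0.6404 0.1241 0.0772]
[0.675  0.3191 0.0776]
263 252 [0.5   0.242 0.158];266 252 [0.5   0.235 0.156];267 252 [0.5   0.233 0.158];268 252 [0.5   0.23  0.156];270 252 [0.5   0.226 0.157];273 252 [0.499 0.219 0.158];262 253 [0.497 0.244 0.158];263 253 [0.497 0.241 0.161];264 253 [0.497 0.239 0.16 ];265 253 [0.498 0.237 0.155];266 253 [0.498 0.235 0.154];267 253 [0.497 0.233 0.157];268 253 [0.498 0.231 0.155];269 253 [0.498 0.228 0.155];270 253 [0.497 0.226 0.158];271 253 [0.497 0.224 0.157];272 253 [0.497 0.222 0.156];273 253 [0.498 0.219 0.156];274 253 [0.497 0.217 0.159];275 253 [0.498 0.215 0.154];262 254 [0.495 0.244 0.159];263 254 [0.495 0.241 0.159];264 254 [0.495 0.239 0.16 ];265 254 [0.495 0.237 0.159];266 254 [0.495 0.235 0.159];267 254 [0.495 0.233 0.156];268 254 [0.495 0.231 0.155];269 254 [0.494 0.228 0.16
[... 20608 characters left out ...]
249 291 [0.417 0.276 0.119];246 292 [0.414 0.282 0.123];247 292 [0.414 0.28  0.122];248 292 [0.414 0.277 0.126];249 292 [0.414 0.276 0.12 ];246 293 [0.412 0.283 0.118];247 293 [0.412 0.281 0.117];248 293 [0.412 0.278 0.124];249 293 [0.412 0.276 0.118];250 293 [0.414 0.275 0.106];246 294 [0.411 0.283 0.114];247 294 [0.41  0.28  0.119];248 294 [0.411 0.279 0.114];249 294 [0.41  0.276 0.118];250 294 [0.412 0.275 0.102];251 294 [0.414 0.275 0.078];247 295 [0.409 0.281 0.109];248 295 [0.409 0.279 0.109];249 295 [0.409 0.277 0.106];250 295 [0.41  0.276 0.093];251 295 [0.411 0.275 0.08 ];248 296 [0.409 0.282 0.083];249 296 [0.408 0.279 0.087];250 296 [0.409 0.277 0.08 ];251 296 [0.41  0.276 0.066];
```

View pics/a.png

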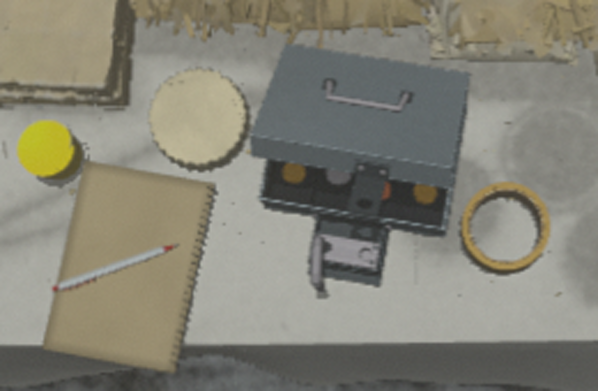

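View pics/b.png

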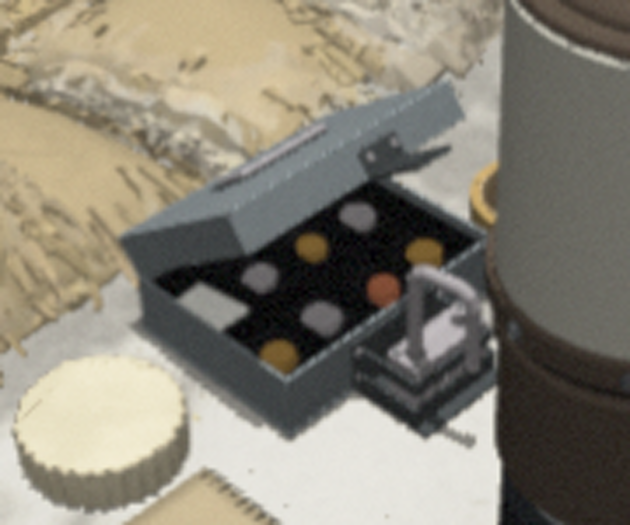

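The top crop shows the lid about 35° open, the eye lug near (270,255) full-frame, and the shackle's bar along world −x at (248,272–295). The tape roll is to the right and the order pad to the left. The scene crop agrees, with the shackle up beside the arm's base. My fit gives box yaw ≈ −0.18, hinge ≈ (0.638, 0.225), pivot ≈ (0.456, 0.280) and hole ≈ (0.449, 0.237). Next I move above the lid's front.

```bash
cat >> h.py <<'E'
def go(p,head=None):
    """print tool-axis shift in cm and rz to world point p, heading of tool x"""
    s=bot.sense();R=np.array(s["ee_rot"]);d=R.T@(np.array(p)-s["tcp_pos"])*100
    if head is None: r=np.zeros(3)
    else:
        c,q=np.cos(head),np.sin(head)
        G=np.array([[c,q,0],[q,-c,0],[0,0,-1.]]); r=cv2.Rodrigues(R.T@G)[0].ravel()
    print("shift",d.round(2),"rot",r.round(3));
E
python3 -c "
from h import *
go([.543,.242,.20],-.17)"
```

```text
shift [45.58 24.33  3.13] rot [ 0.     0.    -0.108]
```

Request:
{"api": "play_rows", "payload": {"motion": [{"x": 45.6,"y": 24.3,"z": 0,"jaw": 0},{"x": 45.6,"y": 24.3,"z": 0,"jaw": 0},{"x": 45.6,"y": 24.3,"z": 0,"jaw": 0},{"x": 45.6,"y": 24.3,"z": 0,"jaw": 0},{"x": 45.6,"y": 24.3,"z": 0,"jaw": 0}]}}

```text
validation failed for argument at $.mo...
```

Request:
{"api": "play_rows", "payload": {"motion": [{"x": 45.6,"y": 24.3,"z": 0.0,"rx": 0.0,"ry": 0.0,"rz": -0.1,"jaw": 0.0},{"x": 45.6,"y": 24.3,"z": 0.0,"rx": 0.0,"ry": 0.0,"rz": -0.1,"jaw": 0.0},{"x": 45.6,"y": 24.3,"z": 0.0,"rx": 0.0,"ry": 0.0,"rz": -0.1,"jaw": 0.0},{"x": 45.6,"y": 24.3,"z": 0.0,"rx": 0.0,"ry": 0.0,"rz": -0.1,"jaw": 0.0},{"x": 45.6,"y": 24.3,"z": 0.0,"rx": 0.0,"ry": 0.0,"rz": -0.1,"jaw": 0.0}]}}

```text
t: 1.42
tcp_pos: [0.3223, 0.455, 0.2316]
ee_rot: [[0.984, -0.176, 0.0], [-0.176, -0.984, 0.0], [0.0, -0.0, -1.0]]
contact_force: [0.7, 0.9, 1.3]
finger_gap: 0.026
```

Request:
{"api": "play_rows", "payload": {"motion": [{"x": 25.5,"y": 17.1,"z": 0,"rx": 0,"ry": 0,"rz": 0,"jaw": 0},{"x": 25.5,"y": 17.1,"z": 0,"rx": 0,"ry": 0,"rz": 0,"jaw": 0},{"x": 25.5,"y": 17.1,"z": 0,"rx": 0,"ry": 0,"rz": 0,"jaw": 0},{"x": 25.5,"y": 17.1,"z": 0,"rx": 0,"ry": 0,"rz": 0,"jaw": 0},{"x": 25.5,"y": 17.1,"z": 0,"rx": 0,"ry": 0,"rz": 0,"jaw": 0}]}}

```text
t: 1.83
tcp_pos: [0.4722, 0.3099, 0.2319]
ee_rot: [[0.984, -0.176, 0.001], [-0.176, -0.984, 0.001], [0.001, -0.001, -1.0]]
contact_force: [0.5, 0.1, 0.2]
finger_gap: -0.0003
```

Request:
{"api": "play_rows", "payload": {"motion": [{"x": 9.1,"y": 6.6,"z": 0,"rx": 0,"ry": 0,"rz": 0,"jaw": 0},{"x": 9.1,"y": 6.6,"z": 1,"rx": 0,"ry": 0,"rz": 0,"jaw": 0},{"x": 9.1,"y": 6.6,"z": 3,"rx": 0,"ry": 0,"rz": 0,"jaw": 0},{"x": 9.1,"y": 6.6,"z": 3,"rx": 0,"ry": 0,"rz": 0,"jaw": 0}]}}

```text
t: 2.17
tcp_pos: [0.5511, 0.2241, 0.1974]
ee_rot: [[0.983, -0.183, -0.005], [-0.183, -0.983, -0.003], [-0.005, 0.004, -1.0]]
contact_force: [-0.5, -0.3, -2.2]
finger_gap: -0.0003
```

Request:
{"api": "play_rows", "payload": {"motion": [{"x": -1.1,"y": -1.6,"z": 2,"rx": 0,"ry": 0,"rz": 0,"jaw": 0},{"x": -1.1,"y": -1.6,"z": 3.7,"rx": 0,"ry": 0,"rz": 0,"jaw": 0},{"x": -2.3,"y": -1.6,"z": 5,"rx": 0,"ry": 0,"rz": 0,"jaw": 0},{"x": -3.2,"y": -1.6,"z": 6.1,"rx": 0,"ry": 0,"rz": 0,"jaw": 0},{"x": -4,"y": -1.6,"z": 7.3,"rx": 0,"ry": 0,"rz": 0,"jaw": 0}]}}

```text
t: 2.58
tcp_pos: [0.5142, 0.2475, 0.1245]
ee_rot: [[0.983, -0.182, -0.004], [-0.182, -0.983, -0.002], [-0.004, 0.003, -1.0]]
contact_force: [0.0, -0.0, 0.6]
finger_gap: 0.0001
```

Request:
{"api": "play_rows", "payload": {"motion": [{"x": -0.6,"y": 0,"z": 1.2,"rx": 0,"ry": 0,"rz": 0,"jaw": 0},{"x": -1.1,"y": 0,"z": 2.4,"rx": 0,"ry": 0,"rz": 0,"jaw": 0},{"x": -1.4,"y": 0,"z": 3.4,"rx": 0,"ry": 0,"rz": 0,"jaw": 0},{"x": -1.5,"y": 0,"z": 3.8,"rx": 0,"ry": 0,"rz": 0,"jaw": 0},{"x": -1.5,"y": 0,"z": 3.8,"rx": 0,"ry": 0,"rz": 0,"jaw": 0}]}}

```text
t: 3.0
tcp_pos: [0.4986, 0.2501, 0.0859]
ee_rot: [[0.983, -0.181, -0.006], [-0.181, -0.983, -0.003], [-0.005, 0.004, -1.0]]
contact_force: [-0.0, -0.3, -1.3]
finger_gap: 0.0
```

Run:
```python
from h import *
print(bot.sense()["contact_force"])
im,W,_=cloud("top"); save(im,"top2",(210,180,330,310),4)
```

```text
[-0.045  -0.2998 -1.2884]
```

View pics/top2.png

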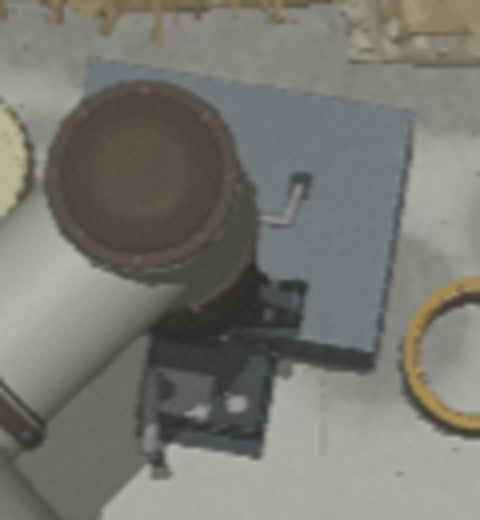

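The crop shows the lid about flat under the finger, with the shackle still at the front left around (150,430) in the crop. I'll press on by feel.

Request:
{"api": "play_rows", "payload": {"motion": [{"x": 0,"y": 0,"z": 0.1,"rx": 0,"ry": 0,"rz": 0,"jaw": 0},{"x": 0,"y": 0,"z": 0.2,"rx": 0,"ry": 0,"rz": 0,"jaw": 0},{"x": 0,"y": 0,"z": 0.2,"rx": 0,"ry": 0,"rz": 0,"jaw": 0}]}}

```text
t: 3.3
tcp_pos: [0.4996, 0.2506, 0.085]
ee_rot: [[0.983, -0.182, -0.004], [-0.182, -0.983, -0.002], [-0.003, 0.003, -1.0]]
contact_force: [-0.4, -0.1, -0.2]
finger_gap: -0.0004
```

Request:
{"api": "play_rows", "payload": {"motion": [{"x": 0,"y": 0,"z": 0.1,"rx": 0,"ry": 0,"rz": 0,"jaw": 0},{"x": 0,"y": 0,"z": 0.1,"rx": 0,"ry": 0,"rz": 0,"jaw": 0},{"x": 0,"y": 0,"z": 0.1,"rx": 0,"ry": 0,"rz": 0,"jaw": 0}]}}

```text
t: 3.55
tcp_pos: [0.4998, 0.2506, 0.0842]
ee_rot: [[0.983, -0.182, -0.003], [-0.182, -0.983, -0.002], [-0.003, 0.002, -1.0]]
contact_force: [-0.1, -0.3, 1.4]
finger_gap: 0.0001
```

Request:
{"api": "play_rows", "payload": {"motion": [{"x": 0,"y": 0,"z": 0.15,"rx": 0,"ry": 0,"rz": 0,"jaw": 0},{"x": 0,"y": 0,"z": 0.15,"rx": 0,"ry": 0,"rz": 0,"jaw": 0},{"x": 0,"y": 0,"z": 0.15,"rx": 0,"ry": 0,"rz": 0,"jaw": 0}]}}

```text
t: 3.8
tcp_pos: [0.4999, 0.2507, 0.084]
ee_rot: [[0.983, -0.181, -0.003], [-0.181, -0.983, -0.001], [-0.002, 0.002, -1.0]]
contact_force: [-3.3, -0.2, 6.9]
finger_gap: 0.0
```

Request:
{"api": "play_rows", "payload": {"motion": [{"x": 0,"y": 0,"z": 0.15,"rx": 0,"ry": 0,"rz": 0,"jaw": 0},{"x": 0,"y": 0,"z": 0.15,"rx": 0,"ry": 0,"rz": 0,"jaw": 0},{"x": 0,"y": 0,"z": 0.15,"rx": 0,"ry": 0,"rz": 0,"jaw": 0}]}}

```text
t: 4.05
tcp_pos: [0.4999, 0.2507, 0.084]
ee_rot: [[0.984, -0.181, -0.002], [-0.181, -0.984, -0.002], [-0.002, 0.002, -1.0]]
contact_force: [-3.3, -0.8, 8.2]
finger_gap: -0.0001
```

Lid shut: firm contact at z = 84.0 mm with 8 N. Now up, opening the jaws, and a look with the wrist camera.

Request:
{"api": "play_rows", "payload": {"motion": [{"x": 0,"y": 0,"z": -4,"rx": 0,"ry": 0,"rz": 0,"jaw": 0},{"x": 0,"y": 0,"z": -8,"rx": 0,"ry": 0,"rz": 0,"jaw": 4},{"x": -4,"y": -2,"z": -12,"rx": 0,"ry": 0,"rz": 0,"jaw": 4},{"x": -7,"y": -4,"z": -12,"rx": 0,"ry": 0,"rz": 0,"jaw": 4},{"x": -7,"y": -4,"z": -12,"rx": 0,"ry": 0,"rz": 0,"jaw": 4}]}}

```text
t: 4.47
tcp_pos: [0.4373, 0.3058, 0.2076]
ee_rot: [[0.984, -0.178, 0.002], [-0.178, -0.984, 0.004], [0.001, -0.004, -1.0]]
contact_force: [0.0, -0.3, -1.0]
finger_gap: 0.04
```

Run:
```python
from h import *
print(bot.sense()["tcp_pos"])
im,W,_=cloud("wrist"); save(im,"w1"); np.save("w1W.npy",W)
for c,n in [("wrist","shackle"),("wrist","cash_box")]:
    for q in bot.cut_out(c,n)[:2]:
        P=W[np.array(q["pixels"])]; print(c,n,round(q["p"],2),np.array(q["bbox"]),np.nanpercentile(P,[3,50,97],axis=0))
```

```text
[0.4373 0.3058 0.2076]
wrist shackle 0.83 [344.1 178.6 375.9 279.3] [[0.4159 0.2739 0.0642]
 [0.4443 0.2788 0.124 ]
 [0.4629 0.2835 0.1273]]
wrist cash_box 0.74 [219.7   3.1 563.6 285.3] [[0.4425 0.1524 0.0063]
 [0.5215 0.2492 0.0836]
 [0.5682 0.3339 0.0954]]
```

View pics/w1.png

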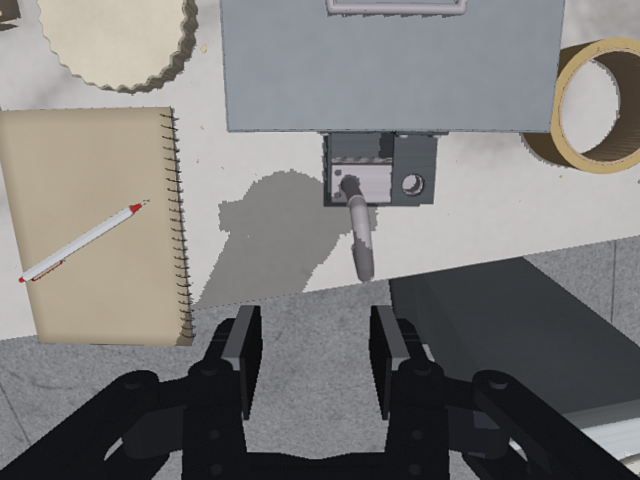

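The wrist picture shows the lid shut, the eye with its hole at (413,184), and the shackle bar from (352,185) to (365,278). I'll measure these finely.

Run:
```python
from h import *
W=np.load("w1W.npy"); c=bot.get_calibration("wrist")
K=np.array(c["K"]);R=cv2.Rodrigues(np.array(c["rvec"],float))[0];t=np.array(c["tvec"],float).ravel()
def onz(px,z):
    n=cv2.undistortPoints(np.array([[px]],float),K,np.array(c["distortion"],float)).ravel()
    o=-R.T@t; d=R.T@np.array([n[0],n[1],1]); return o+d*(z-o[2])/d[2]
im=cv2.imread("pics/w1.png")
g=cv2.cvtColor(im[165:205,395:432],cv2.COLOR_BGR2GRAY)
# hole: pixels whose world z<.054 near eye (through hole) or by brightness
_,th=cv2.threshold(g,0,255,cv2.THRESH_OTSU)
print("eye manual",onz([413,184],.0565))
Z=W[165:205,395:432,2]; print(np.round(Z[::4,::4]*1000))
cn,_=cv2.findContours(th,cv2.RETR_LIST,cv2.CHAIN_APPROX_NONE)
for k in cn:
    if 60<cv2.contourArea(k)<900: e=cv2.minEnclosingCircle(k); p=[e[0][0]+395,e[0][1]+165]; print(p,e[1],onz(p,.0565))
# bar
M=np.zeros(W.shape[:2],bool); M[170:290,335:385]=1
B=W[M&(W[...,2]>.120)&(W[...,2]<.135)]; cc=B.mean(0); d=np.linalg.svd((B-cc)[:,:2])[2][0]; d*=-np.sign(d[0])
s=(B-cc)[:,:2]@d; print("bar n",len(B),"mid",cc,"dir",d,"head",np.arctan2(d[1],d[0]),"extent",np.percentile(s,[1,99]),"topz",np.percentile(B[:,2],[50,90]))
A=W[M&(W[...,2]>.075)&(W[...,2]<.135)]; s=(A-cc)[:,:2]@d; print("all ext",np.percentile(s,[.5,99.5]),cc[:2]+d*np.percentile(s,[.5,99.5]).mean())
# lid
L=W[20:128,225:560].reshape(-1,3); L=L[abs(L[:,2]-.084)<.004]; r=cv2.minAreaRect(L[:,:2].astype(np.float32)); print("lid rect",r,np.median(L[:,2])); print(cv2.boxPoints(r))
print("front edge pts",onz([228,131],.084),onz([549,131],.084))
```

```text
eye manual [0.4517 0.2316 0.0565]
[[57. 56. 57. 57. 57. 57. 57. 56. 57. 56.]
 [58. 55. 57. 56. 56. 56. 57. 56. 56. 57.]
 [56. 57. 57. 56. 56. 57. 57. 56. 56. 57.]
 [56. 56. 57. 33. 34. 34. 48. 58. 55. 56.]
 [56. 56. 55. 35. 35. 34. 46. 54. 58. 57.]
 [57. 56. 35. 34. 35. 38. 48. 53. 57. 56.]
 [55. 55. 49. 36. 38. 44. 51. 55. 57. 57.]
 [57. 56. 55. 49. 49. 49. 55. 56. 57. 56.]
 [56. 56. 56. 56. 56. 56. 57. 57. 56. 58.]
 [57. 56. 56. 55. 56. 57. 57. 57. 56. 57.]]
[408.5, 181.5] 8.514793395996094 [0.454  0.2345 0.0565]
bar n 1338 mid [0.4383 0.2786 0.1247] dir [-0.9991  0.0425] head 3.099095633954969 extent [-0.0206  0.0236] topz [0.1251 0.1268]
all ext [-0.0248  0.0248] [0.4383 0.2786]
lid rect ((0.5242387652397156, 0.24367214739322662), (0.20066243410110474, 0.06190836802124977), 80.56654357910156) 0.08370199652776442
[[0.4773 0.1498]
 [0.5383 0.1396]
 [0.5712 0.3376]
 [0.5101 0.3477]]
front edge pts [0.5095 0.3424 0.084 ] [0.4759 0.1502 0.084 ]
```

Request:
{"api": "play_rows", "payload": {"motion": [{"x": 0.55,"y": 2.67,"z": 2,"rx": 0,"ry": 0,"rz": -0.11,"jaw": 4},{"x": 0.55,"y": 2.67,"z": 5,"rx": 0,"ry": 0,"rz": -0.14,"jaw": 4},{"x": 0.55,"y": 2.67,"z": 6,"rx": 0,"ry": 0,"rz": -0.14,"jaw": 4},{"x": 0.55,"y": 2.67,"z": 6,"rx": 0,"ry": 0,"rz": -0.14,"jaw": 4}]}}

```text
t: 4.95
tcp_pos: [0.4374, 0.2734, 0.1407]
ee_rot: [[0.999, -0.043, -0.008], [-0.043, -0.999, -0.007], [-0.007, 0.008, -1.0]]
contact_force: [0.1, -0.3, -0.1]
finger_gap: 0.04
```

```bash
python3 -c "
from h import *
go([.438,.2785,.103],-.0425)"
```

```text
shift [ 0.06 -0.54  3.77] rot [ 0.008  0.007 -0.   ]
```

Request:
{"api": "play_rows", "payload": {"motion": [{"x": 0,"y": -0.5,"z": 1.5,"rx": 0.008,"ry": 0.007,"rz": 0,"jaw": 4},{"x": 0,"y": -0.5,"z": 3.0,"rx": 0.008,"ry": 0.007,"rz": 0,"jaw": 4},{"x": 0,"y": -0.5,"z": 3.7,"rx": 0.008,"ry": 0.007,"rz": 0,"jaw": 4},{"x": 0,"y": -0.5,"z": 3.7,"rx": 0.008,"ry": 0.007,"rz": 0,"jaw": 4},{"x": 0,"y": -0.5,"z": 3.7,"rx": 0.008,"ry": 0.007,"rz": 0,"jaw": 2}], "newtons": 20}}

```text
t: 5.37
tcp_pos: [0.4381, 0.2786, 0.1042]
ee_rot: [[0.999, -0.043, 0.0], [-0.043, -0.999, 0.0], [0.0, -0.0, -1.0]]
contact_force: [0.5, 0.4, 0.6]
finger_gap: 0.0292
```

Request:
{"api": "play_rows", "payload": {"motion": [{"x": 0,"y": 0,"z": 0,"rx": 0,"ry": 0,"rz": 0,"jaw": 0.6},{"x": 0,"y": 0,"z": 0,"rx": 0,"ry": 0,"rz": 0,"jaw": 0.6},{"x": 0,"y": 0,"z": 0,"rx": 0,"ry": 0,"rz": 0,"jaw": 0.6},{"x": 0,"y": 0,"z": 0,"rx": 0,"ry": 0,"rz": 0,"jaw": 0.6}], "newtons": 20}}

```text
t: 5.7
tcp_pos: [0.439, 0.2792, 0.1054]
ee_rot: [[0.999, -0.042, 0.003], [-0.042, -0.999, 0.002], [0.003, -0.002, -1.0]]
contact_force: [0.8, -0.0, 2.2]
finger_gap: 0.009
```

Run:
```python
from h import *
s=bot.sense(); p=s["tcp_pos"];R=np.array(s["ee_rot"]); print(p,np.arctan2(R[1,0],R[0,0]),s["finger_gap"],s["contact_force"],s["joint_pos"])
# arc about pivot in tool axes, steps
P=np.array([.4595,.277]); v=p[:2]-P; print("r",np.linalg.norm(v),"head",np.arctan2(v[1],v[0]))
for a in np.arange(.11,1.5,.11):
    q=P+np.array([[np.cos(a),-np.sin(a)],[np.sin(a),np.cos(a)]])@v
    print(round(a,2),(R.T@np.array([*(q-p[:2]),0])*100).round(2))
```

```text
[0.439  0.2792 0.1054] -0.042395198321884195 0.008951613639772257 [ 0.795  -0.0137  2.2295] [ 0.8792  0.3391 -0.42    0.001  -0.8083  0.6485]
r 0.020645074061109974 head 3.0324722849581724
0.11 [-0.    0.23 -0.  ]
0.22 [ 0.02  0.45 -0.  ]
0.33 [ 0.07  0.67 -0.  ]
0.44 [ 0.14  0.89 -0.  ]
0.55 [ 0.23  1.1  -0.  ]
0.66 [ 0.35  1.29 -0.  ]
0.77 [ 0.49  1.47 -0.  ]
0.88 [ 0.64  1.64 -0.  ]
0.99 [ 0.81  1.78 -0.  ]
1.1 [ 1.    1.91 -0.  ]
1.21 [ 1.2   2.02 -0.  ]
1.32 [ 1.42  2.1  -0.  ]
1.43 [ 1.63  2.16 -0.  ]
```

Gripped (gap 9 mm, forces small). Swinging round the pivot.

Request:
{"api": "play_rows", "payload": {"motion": [{"x": 0.0,"y": 0.23,"z": 0,"rx": 0,"ry": 0,"rz": -0.11,"jaw": 0.6},{"x": 0.02,"y": 0.45,"z": 0,"rx": 0,"ry": 0,"rz": -0.22,"jaw": 0.6},{"x": 0.07,"y": 0.67,"z": 0,"rx": 0,"ry": 0,"rz": -0.33,"jaw": 0.6},{"x": 0.14,"y": 0.89,"z": 0,"rx": 0,"ry": 0,"rz": -0.44,"jaw": 0.6},{"x": 0.23,"y": 1.1,"z": 0,"rx": 0,"ry": 0,"rz": -0.55,"jaw": 0.6}]}}

```text
t: 6.12
tcp_pos: [0.4415, 0.269, 0.1056]
ee_rot: [[0.871, 0.491, 0.005], [0.491, -0.871, 0.004], [0.006, -0.002, -1.0]]
contact_force: [3.0, 2.3, -2.6]
finger_gap: 0.0092
```

```bash
cat >> h.py <<'E'
def arc(total,step=.11,P=(.4595,.277),r=.0215,n=5,h0=-3.184):
    s=bot.sense(); p=s["tcp_pos"];R=np.array(s["ee_rot"]); hd=np.arctan2(R[1,0],R[0,0]); v=p[:2]-np.array(P)
    print(p,"head",hd,"gap",s["finger_gap"],"F",s["contact_force"],"r",np.linalg.norm(v),"phi-pi",np.arctan2(v[1],v[0])%(2*np.pi)-np.pi)
    for i in range(1,n+1):
        a=min(i*step,total); q=np.array(P)-r*np.array([np.cos(hd+a),np.sin(hd+a)])
        print(round(a,2),(R.T@np.array([*(q-p[:2]),0])*100).round(2))
E
python3 -c "
from h import *
arc(1.398+.0-np.arctan2(np.array(bot.sense()['ee_rot'])[1,0],np.array(bot.sense()['ee_rot'])[0,0]))"
```

```text
[0.4415 0.269  0.1056] head 0.512947585461812 gap 0.009157053629249944 F [ 3.0383  2.2718 -2.6353] r 0.019759117400536208 phi-pi 0.4190984473813857
0.11 [-0.17  0.42 -0.  ]
0.22 [-0.13  0.65 -0.  ]
0.33 [-0.07  0.88 -0.  ]
0.44 [ 0.02  1.1  -0.  ]
0.55 [ 0.13  1.31 -0.  ]
```

```bash
python3 -c "
from h import *
arc(1.398-.513,P=(.458,.2785),r=.0192)"
```

```text
[0.4415 0.269  0.1056] head 0.512947585461812 gap 0.009157053629249944 F [ 3.0383  2.2718 -2.6353] r 0.019102293305806713 phi-pi 0.5229684799562895
0.11 [ 0.    0.19 -0.  ]
0.22 [ 0.04  0.4  -0.  ]
0.33 [ 0.09  0.6  -0.  ]
0.44 [ 0.17  0.8  -0.  ]
0.55 [0.27 0.98 0.  ]
```

Request:
{"api": "play_rows", "payload": {"motion": [{"x": 0.0,"y": 0.19,"z": 0,"rx": 0,"ry": 0,"rz": -0.11,"jaw": 0.6},{"x": 0.04,"y": 0.4,"z": 0,"rx": 0,"ry": 0,"rz": -0.22,"jaw": 0.6},{"x": 0.09,"y": 0.6,"z": 0,"rx": 0,"ry": 0,"rz": -0.33,"jaw": 0.6},{"x": 0.17,"y": 0.8,"z": 0,"rx": 0,"ry": 0,"rz": -0.44,"jaw": 0.6},{"x": 0.27,"y": 0.98,"z": 0,"rx": 0,"ry": 0,"rz": -0.55,"jaw": 0.6}]}}

```text
t: 6.53
tcp_pos: [0.4488, 0.2616, 0.1055]
ee_rot: [[0.482, 0.876, 0.005], [0.876, -0.482, 0.005], [0.006, 0.002, -1.0]]
contact_force: [2.4, -1.4, -1.8]
finger_gap: 0.0092
```

```bash
python3 -c "
from h import *
R=np.array(bot.sense()['ee_rot'])
arc(1.398-np.arctan2(R[1,0],R[0,0]),P=(.458,.2785),r=.0192)"
```

```text
[0.4488 0.2616 0.1055] head 1.0678636444694702 gap 0.00923919101533295 F [ 2.3545 -1.3518 -1.8096] r 0.01923616585475042 phi-pi 1.0746025620625907
0.11 [0.02 0.2  0.  ]
0.22 [0.05 0.41 0.  ]
0.33 [0.11 0.61 0.  ]
0.33 [0.11 0.61 0.  ]
0.33 [0.11 0.61 0.  ]
```

Request:
{"api": "play_rows", "payload": {"motion": [{"x": 0.02,"y": 0.2,"z": 0,"rx": 0,"ry": 0,"rz": -0.11,"jaw": 0.6},{"x": 0.05,"y": 0.41,"z": 0,"rx": 0,"ry": 0,"rz": -0.22,"jaw": 0.6},{"x": 0.11,"y": 0.61,"z": 0,"rx": 0,"ry": 0,"rz": -0.33,"jaw": 0.6},{"x": 0.11,"y": 0.61,"z": 0,"rx": 0,"ry": 0,"rz": -0.33,"jaw": 0.6},{"x": 0.11,"y": 0.61,"z": 0,"rx": 0,"ry": 0,"rz": -0.33,"jaw": 0.6}]}}

```text
t: 6.95
tcp_pos: [0.4549, 0.2595, 0.1056]
ee_rot: [[0.175, 0.985, 0.005], [0.985, -0.175, 0.005], [0.005, 0.004, -1.0]]
contact_force: [2.3, -1.2, -1.9]
finger_gap: 0.0093
```

Request:
{"api": "play_rows", "payload": {"motion": [{"x": 0,"y": 0,"z": 0,"rx": 0,"ry": 0,"rz": 0,"jaw": 2.5},{"x": 0,"y": 0,"z": 0,"rx": 0,"ry": 0,"rz": 0,"jaw": 4},{"x": 0,"y": 0,"z": -1,"rx": 0,"ry": 0,"rz": 0,"jaw": 4},{"x": 0,"y": 0,"z": -4,"rx": 0,"ry": 0,"rz": 0,"jaw": 4},{"x": 0,"y": 0,"z": -7,"rx": 0,"ry": 0,"rz": 0,"jaw": 4}]}}

```text
t: 7.37
tcp_pos: [0.4537, 0.2586, 0.176]
ee_rot: [[0.175, 0.984, 0.003], [0.984, -0.175, 0.002], [0.003, 0.002, -1.0]]
contact_force: [0.6, 1.2, -0.2]
finger_gap: 0.04
```

Run:
```python
from h import *
print(bot.sense()["tcp_pos"])
im,W,c=cloud("wrist"); save(im,"w2"); np.save("w2W.npy",W)
s=bot.sense();R=np.array(s["ee_rot"]);print(s["tcp_pos"],np.arctan2(R[1,0],R[0,0]))
for q in bot.cut_out("wrist","shackle")[:2]:
    P=W[np.array(q["pixels"])]; print(round(q["p"],2),np.array(q["bbox"]),np.nanpercentile(P,[3,50,97],axis=0))
    B=P[(P[:,2]>.119)&(P[:,2]<.135)]
    if len(B)>50:
        cc=B.mean(0); d=np.linalg.svd((B-cc)[:,:2])[2][0]; d*=-np.sign(d[1]); e=(B-cc)[:,:2]@d
        print("mid",cc,"head",np.arctan2(d[1],d[0]),np.percentile(e,[1,99]))
```

```text
[0.4537 0.2586 0.176 ]
[0.4574 0.2613 0.1837] 1.3964868756840922
0.64 [307.6 191.7 329.1 318. ] [[0.4484 0.2373 0.0568]
 [0.456  0.2671 0.124 ]
 [0.4622 0.2829 0.1272]]
mid [0.4548 0.2595 0.1247] head -1.7512182400887413 [-0.02    0.0244]
```

View pics/w2.png

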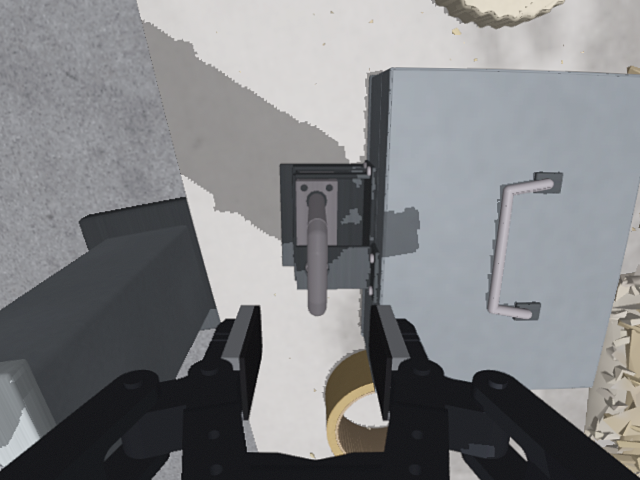

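The picture shows the bar from (317,205) to (318,310) lying over the eye and roughly parallel to the lid's front edge. I'll check its heading against the box yaw.

Run:
```python
from h import *
for f in ("w1W.npy","w2W.npy"):
    W=np.load(f)
    L=W[abs(W[...,2]-.084)<.003]; 
    L=L[(L[:,0]>.45)&(L[:,0]<.7)&(L[:,1]>.1)&(L[:,1]<.38)]
    a=-.172; h=np.array([np.cos(a),np.sin(a)]); y=np.array([-h[1],h[0]]); O=np.array([.4555,.255])
    u=(L[:,:2]-O)@h; v=(L[:,:2]-O)@y
    # front edge: min u per v bin
    b=np.arange(-.09,.09,.005); e=np.array([np.percentile(u[(v>=q)&(v<q+.005)],0.5) if ((v>=q)&(v<q+.005)).sum()>30 else np.nan for q in b])
    k=~np.isnan(e); 
    for _ in range(3):
        p=np.polyfit(b[k]+.0025,e[k],1); k=k&(abs(np.polyval(p,b+.0025)-e)<.0015)
    print(f,len(L),k.sum(),"yaw",a-np.arctan(p[0]),"front u",p[1],"v range",np.percentile(v,[.2,99.8]))
    for z0,z1 in((.055,.0585),(.048,.052)):
        M=W[(W[...,2]>z0)&(W[...,2]<z1)]; U=(M[:,:2]-O)@h; V=(M[:,:2]-O)@y; k=(abs(U)<.02)&(abs(V)<.045)
        print(z0,k.sum(),"U",np.percentile(U[k],[1,99]),"V",np.percentile(V[k],[1,99]))
```

```text
w1W.npy 42361 14 yaw -0.17462942823581346 front u 0.03674251377714248 v range [-0.0985  0.1002]
0.055 1824 U [-0.0151  0.0197] V [-0.0361 -0.0058]
0.048 1835 U [-0.0142  0.0113] V [-0.0279  0.0349]
w2W.npy 69961 3 yaw 0.0685479157788905 front u 0.0451560748480536 v range [-0.097   0.1003]
0.055 1342 U [-0.0147  0.0198] V [-0.0354  0.0264]
0.048 1674 U [-0.0143  0.0117] V [-0.0065  0.0354]
```

Box refit: padlock middle (0.4543, 0.2561), pivot (0.4581, 0.2778), target bar heading −1.744. The bar measures −1.751 and the gripper left it at −1.745, about 0.3 mm at the toe. I'll close the jaws and press from above with the fingertips.

Request:
{"api": "play_rows", "payload": {"motion": [{"x": 0,"y": 0,"z": 0,"rx": 0,"ry": 0,"rz": 0,"jaw": 0},{"x": 0,"y": 0,"z": 0,"rx": 0,"ry": 0,"rz": 0,"jaw": 0},{"x": 0,"y": 0,"z": 0,"rx": 0,"ry": 0,"rz": 0,"jaw": 0},{"x": 0,"y": 0,"z": 0,"rx": 0,"ry": 0,"rz": 0,"jaw": 0}]}}

```text
t: 7.8
tcp_pos: [0.4566, 0.2611, 0.1809]
ee_rot: [[0.174, 0.985, 0.013], [0.985, -0.175, 0.011], [0.013, 0.011, -1.0]]
contact_force: [-1.2, 0.3, -0.6]
finger_gap: 0.0
```

```bash
python3 -c "
from h import *
print(bot.sense()['tcp_pos'],bot.sense()['finger_gap'],bot.sense()['contact_force']);go([.4543,.2563,.134],1.397)"
```

```text
[0.4566 0.2611 0.1809] 6.741687000113253e-06 [-1.2193  0.2744 -0.5679]
shift [-0.57 -0.2   4.68] rot [ 0.011 -0.013 -0.002]
```

Request:
{"api": "play_rows", "payload": {"motion": [{"x": -0.55,"y": -0.2,"z": 2,"rx": 0.011,"ry": -0.013,"rz": 0,"jaw": 0},{"x": -0.55,"y": -0.2,"z": 4,"rx": 0.011,"ry": -0.013,"rz": 0,"jaw": 0},{"x": -0.55,"y": -0.2,"z": 4.6,"rx": 0.011,"ry": -0.013,"rz": 0,"jaw": 0},{"x": -0.55,"y": -0.2,"z": 4.6,"rx": 0.011,"ry": -0.013,"rz": 0,"jaw": 0},{"x": -0.55,"y": -0.2,"z": 4.6,"rx": 0.011,"ry": -0.013,"rz": 0,"jaw": 0}]}}

```text
t: 8.22
tcp_pos: [0.4545, 0.2565, 0.1347]
ee_rot: [[0.174, 0.985, -0.001], [0.985, -0.174, -0.001], [-0.001, -0.0, -1.0]]
contact_force: [0.3, 0.3, 0.6]
finger_gap: -0.0002
```

```bash
python3 -c "
from h import *
print(bot.sense()['tcp_pos'],bot.sense()['contact_force']);go([.4543,.2563,.129],1.397)"
```

```text
[0.4545 0.2565 0.1347] [0.3095 0.261  0.6146]
shift [-0.03 -0.01  0.57] rot [-0.     0.001 -0.001]
```

Well placed. Down to contact, then into the eye in small steps.

Request:
{"api": "play_rows", "payload": {"motion": [{"x": 0,"y": 0,"z": 0.3,"rx": 0,"ry": 0,"rz": 0,"jaw": 0},{"x": 0,"y": 0,"z": 0.6,"rx": 0,"ry": 0,"rz": 0,"jaw": 0},{"x": 0,"y": 0,"z": 0.8,"rx": 0,"ry": 0,"rz": 0,"jaw": 0},{"x": 0,"y": 0,"z": 0.8,"rx": 0,"ry": 0,"rz": 0,"jaw": 0}]}}

```text
t: 8.55
tcp_pos: [0.4547, 0.2568, 0.127]
ee_rot: [[0.174, 0.985, 0.0], [0.985, -0.174, -0.001], [-0.0, 0.0, -1.0]]
contact_force: [-1.0, 0.1, 2.9]
finger_gap: -0.0002
```

Request:
{"api": "play_rows", "payload": {"motion": [{"x": 0,"y": 0,"z": 0.1,"rx": 0,"ry": 0,"rz": 0,"jaw": 0},{"x": 0,"y": 0,"z": 0.2,"rx": 0,"ry": 0,"rz": 0,"jaw": 0},{"x": 0,"y": 0,"z": 0.2,"rx": 0,"ry": 0,"rz": 0,"jaw": 0}]}}

```text
t: 8.8
tcp_pos: [0.4547, 0.2568, 0.1253]
ee_rot: [[0.174, 0.985, 0.001], [0.985, -0.174, -0.0], [-0.0, 0.001, -1.0]]
contact_force: [-2.1, -0.4, 3.0]
finger_gap: 0.0003
```

Request:
{"api": "play_rows", "payload": {"motion": [{"x": 0,"y": 0,"z": 0.1,"rx": 0,"ry": 0,"rz": 0,"jaw": 0},{"x": 0,"y": 0,"z": 0.2,"rx": 0,"ry": 0,"rz": 0,"jaw": 0},{"x": 0,"y": 0,"z": 0.2,"rx": 0,"ry": 0,"rz": 0,"jaw": 0}]}}

```text
t: 9.05
tcp_pos: [0.4548, 0.2568, 0.1232]
ee_rot: [[0.174, 0.985, 0.001], [0.985, -0.174, -0.0], [-0.0, 0.001, -1.0]]
contact_force: [-0.7, -1.3, 1.9]
finger_gap: -0.0001
```

Request:
{"api": "play_rows", "payload": {"motion": [{"x": 0,"y": 0,"z": 0.1,"rx": 0,"ry": 0,"rz": 0,"jaw": 0},{"x": 0,"y": 0,"z": 0.2,"rx": 0,"ry": 0,"rz": 0,"jaw": 0},{"x": 0,"y": 0,"z": 0.2,"rx": 0,"ry": 0,"rz": 0,"jaw": 0}]}}

```text
t: 9.3
tcp_pos: [0.4548, 0.2568, 0.121]
ee_rot: [[0.174, 0.985, 0.001], [0.985, -0.174, -0.0], [-0.0, 0.001, -1.0]]
contact_force: [-1.4, 0.1, 2.5]
finger_gap: 0.0002
```

Request:
{"api": "play_rows", "payload": {"motion": [{"x": 0,"y": 0,"z": 0.1,"rx": 0,"ry": 0,"rz": 0,"jaw": 0},{"x": 0,"y": 0,"z": 0.2,"rx": 0,"ry": 0,"rz": 0,"jaw": 0},{"x": 0,"y": 0,"z": 0.2,"rx": 0,"ry": 0,"rz": 0,"jaw": 0}]}}

```text
t: 9.55
tcp_pos: [0.4547, 0.2568, 0.1188]
ee_rot: [[0.174, 0.985, 0.0], [0.985, -0.174, -0.0], [-0.0, 0.0, -1.0]]
contact_force: [-0.8, 0.8, 2.5]
finger_gap: 0.0002
```

Request:
{"api": "play_rows", "payload": {"motion": [{"x": 0,"y": 0,"z": 0.1,"rx": 0,"ry": 0,"rz": 0,"jaw": 0},{"x": 0,"y": 0,"z": 0.2,"rx": 0,"ry": 0,"rz": 0,"jaw": 0},{"x": 0,"y": 0,"z": 0.2,"rx": 0,"ry": 0,"rz": 0,"jaw": 0}]}}

```text
t: 9.8
tcp_pos: [0.4548, 0.2568, 0.1166]
ee_rot: [[0.174, 0.985, 0.0], [0.985, -0.174, -0.0], [-0.0, 0.001, -1.0]]
contact_force: [-0.6, -0.9, 3.7]
finger_gap: 0.0002
```

Request:
{"api": "play_rows", "payload": {"motion": [{"x": 0,"y": 0,"z": 0.1,"rx": 0,"ry": 0,"rz": 0,"jaw": 0},{"x": 0,"y": 0,"z": 0.2,"rx": 0,"ry": 0,"rz": 0,"jaw": 0},{"x": 0,"y": 0,"z": 0.2,"rx": 0,"ry": 0,"rz": 0,"jaw": 0}]}}

```text
t: 10.05
tcp_pos: [0.4548, 0.2568, 0.1144]
ee_rot: [[0.174, 0.985, 0.0], [0.985, -0.174, -0.001], [-0.0, 0.0, -1.0]]
contact_force: [-1.3, 0.4, 3.8]
finger_gap: -0.0001
```

Now 12.6 mm down with only spring force, so the leg is through the eye and in the hole. Continuing.

Request:
{"api": "play_rows", "payload": {"motion": [{"x": 0,"y": 0,"z": 0.1,"rx": 0,"ry": 0,"rz": 0,"jaw": 0},{"x": 0,"y": 0,"z": 0.15,"rx": 0,"ry": 0,"rz": 0,"jaw": 0},{"x": 0,"y": 0,"z": 0.15,"rx": 0,"ry": 0,"rz": 0,"jaw": 0}]}}

```text
t: 10.3
tcp_pos: [0.4547, 0.2568, 0.1128]
ee_rot: [[0.174, 0.985, 0.0], [0.985, -0.174, -0.0], [-0.0, 0.0, -1.0]]
contact_force: [-1.5, -0.7, 3.7]
finger_gap: -0.0002
```

Request:
{"api": "play_rows", "payload": {"motion": [{"x": 0,"y": 0,"z": 0.1,"rx": 0,"ry": 0,"rz": 0,"jaw": 0},{"x": 0,"y": 0,"z": 0.15,"rx": 0,"ry": 0,"rz": 0,"jaw": 0},{"x": 0,"y": 0,"z": 0.15,"rx": 0,"ry": 0,"rz": 0,"jaw": 0}]}}

```text
t: 10.55
tcp_pos: [0.4548, 0.2568, 0.1112]
ee_rot: [[0.174, 0.985, 0.0], [0.985, -0.174, -0.0], [-0.0, 0.0, -1.0]]
contact_force: [-0.6, 0.5, 3.2]
finger_gap: -0.0001
```

Request:
{"api": "play_rows", "payload": {"motion": [{"x": 0,"y": 0,"z": 0.1,"rx": 0,"ry": 0,"rz": 0,"jaw": 0},{"x": 0,"y": 0,"z": 0.15,"rx": 0,"ry": 0,"rz": 0,"jaw": 0},{"x": 0,"y": 0,"z": 0.15,"rx": 0,"ry": 0,"rz": 0,"jaw": 0}]}}

```text
t: 10.8
tcp_pos: [0.4548, 0.2568, 0.1096]
ee_rot: [[0.174, 0.985, 0.0], [0.985, -0.174, -0.001], [-0.001, 0.0, -1.0]]
contact_force: [-2.2, 0.7, 3.2]
finger_gap: 0.0005
```

Request:
{"api": "play_rows", "payload": {"motion": [{"x": 0,"y": 0,"z": 0.1,"rx": 0,"ry": 0,"rz": 0,"jaw": 0},{"x": 0,"y": 0,"z": 0.15,"rx": 0,"ry": 0,"rz": 0,"jaw": 0},{"x": 0,"y": 0,"z": 0.15,"rx": 0,"ry": 0,"rz": 0,"jaw": 0}]}}

```text
t: 11.05
tcp_pos: [0.4548, 0.2568, 0.108]
ee_rot: [[0.174, 0.985, 0.0], [0.985, -0.174, -0.001], [-0.001, 0.0, -1.0]]
contact_force: [-1.8, -1.5, 3.7]
finger_gap: 0.0002
```

Request:
{"api": "play_rows", "payload": {"motion": [{"x": 0,"y": 0,"z": 0.1,"rx": 0,"ry": 0,"rz": 0,"jaw": 0},{"x": 0,"y": 0,"z": 0.15,"rx": 0,"ry": 0,"rz": 0,"jaw": 0},{"x": 0,"y": 0,"z": 0.15,"rx": 0,"ry": 0,"rz": 0,"jaw": 0}]}}

```text
t: 11.3
tcp_pos: [0.4547, 0.2568, 0.1064]
ee_rot: [[0.174, 0.985, 0.0], [0.985, -0.174, -0.001], [-0.001, 0.0, -1.0]]
contact_force: [-2.2, 0.3, 3.8]
finger_gap: -0.0003
```

Request:
{"api": "play_rows", "payload": {"motion": [{"x": 0,"y": 0,"z": 0.1,"rx": 0,"ry": 0,"rz": 0,"jaw": 0},{"x": 0,"y": 0,"z": 0.15,"rx": 0,"ry": 0,"rz": 0,"jaw": 0},{"x": 0,"y": 0,"z": 0.15,"rx": 0,"ry": 0,"rz": 0,"jaw": 0}]}}

```text
t: 11.55
tcp_pos: [0.4548, 0.2568, 0.1049]
ee_rot: [[0.174, 0.985, 0.0], [0.985, -0.174, -0.001], [-0.001, 0.0, -1.0]]
contact_force: [-1.8, -0.7, 4.7]
finger_gap: -0.0001
```

Request:
{"api": "play_rows", "payload": {"motion": [{"x": 0,"y": 0,"z": 0.1,"rx": 0,"ry": 0,"rz": 0,"jaw": 0},{"x": 0,"y": 0,"z": 0.15,"rx": 0,"ry": 0,"rz": 0,"jaw": 0},{"x": 0,"y": 0,"z": 0.15,"rx": 0,"ry": 0,"rz": 0,"jaw": 0}]}}

```text
t: 11.8
tcp_pos: [0.4549, 0.2568, 0.1041]
ee_rot: [[0.173, 0.985, 0.001], [0.985, -0.173, -0.001], [-0.001, 0.001, -1.0]]
contact_force: [-3.8, -1.1, 8.5]
finger_gap: -0.0001
```

Request:
{"api": "play_rows", "payload": {"motion": [{"x": 0,"y": 0,"z": 0.1,"rx": 0,"ry": 0,"rz": 0,"jaw": 0},{"x": 0,"y": 0,"z": 0.15,"rx": 0,"ry": 0,"rz": 0,"jaw": 0},{"x": 0,"y": 0,"z": 0.15,"rx": 0,"ry": 0,"rz": 0,"jaw": 0}]}}

```text
t: 12.05
tcp_pos: [0.455, 0.2568, 0.1036]
ee_rot: [[0.173, 0.985, 0.001], [0.985, -0.173, -0.001], [-0.001, 0.001, -1.0]]
contact_force: [-2.8, -0.5, 10.0]
finger_gap: -0.0005
```

Request:
{"api": "play_rows", "payload": {"motion": [{"x": 0,"y": 0,"z": 0.2,"rx": 0,"ry": 0,"rz": 0,"jaw": 0},{"x": 0,"y": 0,"z": 0.2,"rx": 0,"ry": 0,"rz": 0,"jaw": 0},{"x": 0,"y": 0,"z": 0.2,"rx": 0,"ry": 0,"rz": 0,"jaw": 0}]}}

```text
t: 12.3
tcp_pos: [0.4552, 0.2568, 0.1026]
ee_rot: [[0.172, 0.985, 0.002], [0.985, -0.172, -0.001], [-0.001, 0.002, -1.0]]
contact_force: [-2.1, -1.5, 10.7]
finger_gap: 0.0001
```

Request:
{"api": "play_rows", "payload": {"motion": [{"x": 0,"y": 0,"z": 0.2,"rx": 0,"ry": 0,"rz": 0,"jaw": 0},{"x": 0,"y": 0,"z": 0.2,"rx": 0,"ry": 0,"rz": 0,"jaw": 0},{"x": 0,"y": 0,"z": 0.2,"rx": 0,"ry": 0,"rz": 0,"jaw": 0}]}}

```text
t: 12.55
tcp_pos: [0.4553, 0.2567, 0.1016]
ee_rot: [[0.172, 0.985, 0.002], [0.985, -0.172, -0.001], [-0.001, 0.003, -1.0]]
contact_force: [-4.1, -0.9, 10.1]
finger_gap: 0.0002
```

Request:
{"api": "play_rows", "payload": {"motion": [{"x": 0,"y": -0.04,"z": 0.2,"rx": 0,"ry": 0,"rz": 0,"jaw": 0},{"x": 0,"y": -0.04,"z": 0.2,"rx": 0,"ry": 0,"rz": 0,"jaw": 0},{"x": 0,"y": -0.04,"z": 0.2,"rx": 0,"ry": 0,"rz": 0,"jaw": 0}]}}

```text
t: 12.8
tcp_pos: [0.4553, 0.2568, 0.1008]
ee_rot: [[0.171, 0.985, 0.003], [0.985, -0.171, -0.001], [-0.0, 0.004, -1.0]]
contact_force: [-3.4, -1.7, 10.7]
finger_gap: -0.0001
```

Request:
{"api": "play_rows", "payload": {"motion": [{"x": 0,"y": -0.02,"z": 0.2,"rx": 0,"ry": 0,"rz": 0,"jaw": 0},{"x": 0,"y": -0.02,"z": 0.2,"rx": 0,"ry": 0,"rz": 0,"jaw": 0},{"x": 0,"y": -0.02,"z": 0.2,"rx": 0,"ry": 0,"rz": 0,"jaw": 0}]}}

```text
t: 13.05
tcp_pos: [0.4553, 0.2568, 0.1001]
ee_rot: [[0.17, 0.985, 0.004], [0.985, -0.17, -0.001], [-0.0, 0.004, -1.0]]
contact_force: [-3.3, -1.8, 11.1]
finger_gap: 0.0002
```

Request:
{"api": "play_rows", "payload": {"motion": [{"x": 0,"y": -0.02,"z": 0.2,"rx": 0,"ry": 0,"rz": 0,"jaw": 0},{"x": 0,"y": -0.02,"z": 0.2,"rx": 0,"ry": 0,"rz": 0,"jaw": 0},{"x": 0,"y": -0.02,"z": 0.2,"rx": 0,"ry": 0,"rz": 0,"jaw": 0}]}}

```text
t: 13.3
tcp_pos: [0.4554, 0.2568, 0.0994]
ee_rot: [[0.169, 0.986, 0.005], [0.986, -0.169, -0.001], [-0.0, 0.005, -1.0]]
contact_force: [-3.0, -2.5, 11.1]
finger_gap: 0.0001
```

Request:
{"api": "play_rows", "payload": {"motion": [{"x": 0,"y": -0.02,"z": 0.2,"rx": 0,"ry": 0,"rz": 0,"jaw": 0},{"x": 0,"y": -0.02,"z": 0.2,"rx": 0,"ry": 0,"rz": 0,"jaw": 0},{"x": 0,"y": -0.02,"z": 0.2,"rx": 0,"ry": 0,"rz": 0,"jaw": 0}]}}

```text
t: 13.55
tcp_pos: [0.4555, 0.2569, 0.0977]
ee_rot: [[0.169, 0.986, 0.006], [0.986, -0.169, -0.001], [0.0, 0.006, -1.0]]
contact_force: [-1.2, -0.5, 5.4]
finger_gap: -0.0005
```

Request:
{"api": "play_rows", "payload": {"motion": [{"x": 0,"y": -0.02,"z": 0.2,"rx": 0,"ry": 0,"rz": 0,"jaw": 0},{"x": 0,"y": -0.02,"z": 0.2,"rx": 0,"ry": 0,"rz": 0,"jaw": 0},{"x": 0,"y": -0.02,"z": 0.2,"rx": 0,"ry": 0,"rz": 0,"jaw": 0}]}}

```text
t: 13.8
tcp_pos: [0.4555, 0.2569, 0.0957]
ee_rot: [[0.169, 0.986, 0.006], [0.986, -0.169, -0.001], [0.0, 0.006, -1.0]]
contact_force: [-0.6, -1.7, 3.9]
finger_gap: 0.0
```

The force eased between 29 and 31 mm. A little further, to feel for the stop.

Request:
{"api": "play_rows", "payload": {"motion": [{"x": 0,"y": 0,"z": 0.1,"rx": 0,"ry": 0,"rz": 0,"jaw": 0},{"x": 0,"y": 0,"z": 0.1,"rx": 0,"ry": 0,"rz": 0,"jaw": 0},{"x": 0,"y": 0,"z": 0.1,"rx": 0,"ry": 0,"rz": 0,"jaw": 0}]}}

```text
t: 14.05
tcp_pos: [0.4556, 0.2569, 0.0951]
ee_rot: [[0.169, 0.986, 0.007], [0.986, -0.169, -0.001], [0.0, 0.007, -1.0]]
contact_force: [-2.2, -1.0, 6.0]
finger_gap: 0.0003
```

Request:
{"api": "play_rows", "payload": {"motion": [{"x": 0,"y": 0,"z": 0.1,"rx": 0,"ry": 0,"rz": 0,"jaw": 0},{"x": 0,"y": 0,"z": 0.1,"rx": 0,"ry": 0,"rz": 0,"jaw": 0},{"x": 0,"y": 0,"z": 0.1,"rx": 0,"ry": 0,"rz": 0,"jaw": 0}]}}

```text
t: 14.3
tcp_pos: [0.4556, 0.2569, 0.095]
ee_rot: [[0.169, 0.986, 0.007], [0.986, -0.169, -0.001], [0.0, 0.007, -1.0]]
contact_force: [-3.5, -1.2, 10.1]
finger_gap: -0.0001
```

The stop is at about 32 mm with 10 N, so the click was near 30.5 mm. Lift clear and check.

Request:
{"api": "play_rows", "payload": {"motion": [{"x": 0,"y": 0,"z": -0.3,"rx": 0,"ry": 0,"rz": 0,"jaw": 0},{"x": 0,"y": 0,"z": -2,"rx": 0,"ry": 0,"rz": 0,"jaw": 0},{"x": 0,"y": 0,"z": -6,"rx": 0,"ry": 0,"rz": 0,"jaw": 0},{"x": 0,"y": 0,"z": -10,"rx": 0,"ry": 0,"rz": 0,"jaw": 0},{"x": 0,"y": 0,"z": -10,"rx": 0,"ry": 0,"rz": 0,"jaw": 0}]}}

```text
t: 14.72
tcp_pos: [0.4588, 0.26, 0.2025]
ee_rot: [[0.167, 0.986, 0.019], [0.986, -0.167, 0.009], [0.012, 0.018, -1.0]]
contact_force: [0.2, -0.0, 0.5]
finger_gap: -0.0001
```

Request:
{"api": "play_rows", "payload": {"motion": [{"x": 3,"y": 0,"z": 0,"rx": 0,"ry": 0,"rz": 0,"jaw": 0},{"x": 3,"y": 0,"z": 0,"rx": 0,"ry": 0,"rz": 0,"jaw": 0},{"x": 3,"y": 0,"z": 0,"rx": 0,"ry": 0,"rz": 0,"jaw": 0}]}}

```text
t: 14.97
tcp_pos: [0.4638, 0.2906, 0.2024]
ee_rot: [[0.166, 0.986, 0.019], [0.986, -0.166, 0.009], [0.012, 0.017, -1.0]]
contact_force: [0.1, -0.3, 0.3]
finger_gap: 0.0003
```

Run:
```python
from h import *
print(bot.sense()["tcp_pos"],bot.sense()["contact_force"])
im,W,c=cloud("wrist"); save(im,"w3")
for q in bot.cut_out("wrist","shackle")[:1]:
    P=W[np.array(q["pixels"])]; print(round(q["p"],2),np.array(q["bbox"]),np.nanpercentile(P,[3,50,97],axis=0))
L=W[(abs(W[...,2]-.084)<.006)&(W[...,0]>.5)]; A=np.c_[L[:,:2],np.ones(len(L))]; f=np.linalg.lstsq(A,L[:,2],rcond=None)[0]; print("lid slope",f, len(L), np.median(L[:,2]))
```

```text
[0.4638 0.2906 0.2024] [ 0.0988 -0.2931  0.3191]
0.57 [297.8 234.2 317.7 305.2] [[0.4504 0.2514 0.0542]
 [0.4571 0.2715 0.0935]
 [0.4625 0.2829 0.0971]]
lid slope [-0.0003 -0.0021  0.0845] 51617 0.08375981673783896
```

View pics/w3.png

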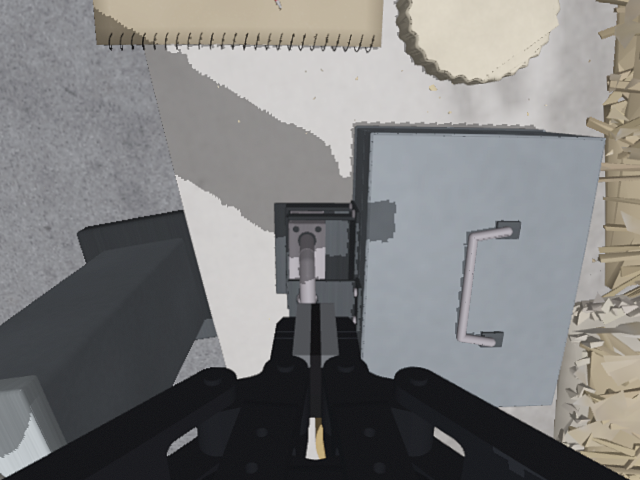

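The picture shows the bar down at about (308,270), with its top near z = 96.5 mm, so the shackle is holding 30.5 mm down by itself. The lid is flat and the robot is clear, so I'll hand in.

```bash
python3 -c "
from workcell import bot
print(bot.close_job())"
```

```text
the job is handed in; nothing more can be done
None
```

The cash box is locked and the job is handed in; the interface gave no verdict.

- **Lid:** I pushed it shut with the closed fingertips, pressing up to 8 N. At the end its top measured flat, with a slope of 0.002 or less at 83.8 mm.
- **Shackle swing:** I gripped the bar at 20 N and turned the shackle about 1.44 rad round its long leg. The bar's measured heading was then within 0.01 rad of the target, which is about 0.3 mm at the toe.
- **Pressing:** The pawl began to resist at about 22 mm, with at most 11 N on the vertical force reading. The force eased past 28 mm, and I felt the stop at about 32 mm with 10 N.
- **Last check:** With the arm lifted clear (readings 0.5 N or less), the bar stayed down at about 30.5 mm, which fits a click 1.5 mm before the stop.

I didn't see the toe in the hole directly, because the bar and then the fingers hid it. I infer it from the depth the leg reached and the low forces on the way down. I kept well clear of the other things on the table but did not measure their positions again. The final picture showed the nearest ones in place. The whole job took about 15 s of robot time.

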